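# Roll a mill jar up its loading ramp and hold it at the stop

### The job

The steel mill jar lies at the low end of its loading ramp: push it with the fingers, rolling it slowly up the slope until it rests squarely against both rubber bumpers of the stop at the high end. Do not lift the jar, and do not let it run back down or shoot ahead; nothing else holds it up there, so finish with the fingers still against the jar, keeping it at the stop. Leave the two specimen cups and the little reagent bottle beside the ramp alone.

Things in the scene. Friction and masses are not known exactly. Their poses are not given: they have to be found in the camera images.
- mill_jar: closed cylinder of bright polished steel, diameter 90 mm, length 120 mm, about 0.55 kg, lying on its side across the ramp, leaning on the low lip. Origin at its centre, on the axis; its own y axis is the cylinder's axis, x and z turn as it rolls. Slippery surface (friction about 0.3); left alone on the slope it rolls back to the lip
- ramp: loading ramp fixed to the bench: aluminium deck 340 x 146 mm, rising 8 degrees to the ramp's +x, between grey side guides 24 mm above the deck; surface 15 mm above the bench at the low end, 62 mm at the high end. The 8 mm low lip lies under the waiting jar, whose low side is free. Origin on the bench below the deck's middle, x horizontal to the high end, y across, z up
- stop (a point): middle of the stop at the ramp's high end, half-way between the two round rubber bumpers (34 mm across, 45 mm either side of this point) and level with their faces; they stand on a grey plate 72 mm high across the deck, and meet the jar at the height of its axis
- seat (a point): point where the jar's centre lies when the jar touches both bumpers, midway between the guides, 96 mm above the bench. Its x axis points up the slope, along the deck, y across the ramp, z square off the deck. The jar's centre starts at x = -235 mm, z = 0 in this frame and runs along this x axis to x = 0; the deck lies at z = -45 mm
- cup_a: small white specimen cup with an orange screw lid, diameter 60 mm, 64 mm high, standing loose beyond the ramp's high end. Origin at the centre of its underside
- cup_b: second specimen cup of the same make and size, near the first. Origin at the centre of its underside
- vial: little white reagent bottle, diameter 31 mm, 75 mm high, standing loose beyond the ramp's low end. Origin at the centre of its underside
There are look-alikes about, which are no part of the job. Leave any orange look-alike of the mill_jar alone.

How it is judged:
At the end, for the whole second after the job is handed in: The jar lies on the deck within 6 mm of touching the bumpers, its axis within 0.06 rad of square to the ramp, at rest, and the fingers are still against it (over 0.15 N) (x of mill_jar in the frame of seat between -0.006 and 0.006 m and z of mill_jar in the frame of seat between -0.006 and 0.006 m and angle between the y axis of mill_jar and the y axis of seat, either way round below 0.06 rad and linear speed of mill_jar below 0.02 m/s and contact force between the fingers and mill_jar above 0.15 N); the arm keeps its last pose, push and grip.
It fails at once if the jar runs back or shoots ahead (faster than 0.25 m/s) (linear speed of mill_jar above 0.25 m/s).
It fails at once if the jar is lifted off the deck (by more than 12 mm) (z of mill_jar in the frame of seat above 0.012 m).
It fails at once if a specimen cup or the reagent bottle is moved more than 15 mm (distance of any of cup_a, cup_b, vial from where it was at the start of the episode above 0.015 m).
It also fails if it takes over 32 s, if anything falls off the work surface, if the arm or the gripper's body presses on something with over 40 N, if the wrist force passes 120 N, or if a joint passes its speed limit or range.

### The arm

A 6-joint arm with a two-finger parallel gripper is mounted at the origin on a cart in front of the work surface, level with it; the furniture and walls round the work are solid. World frame = base frame: x ahead of the robot, y to its left, z up, the work surface at z = 0. Lengths are in m, angles in rad, forces in N, time in s.
With the tool pointing down it reaches from about 0.425 to 0.95 m from the base axis. Payload 3.5 kg.
Tool frame: the origin (TCP) lies between the finger pads; the fingertips stand 19 mm ahead of it and the grasp point (between the pads) is the TCP; z points along the fingers, y is the direction in which the jaws open and shut (so a half turn about z gives the same grasp; the last joint's range is limited). The gripper opens to 85 mm and grips with 20 to 120 N. Pads are 22 mm wide; open, the fingers measure 114 mm over their backs; the gripper's body (76 mm by 85 mm) begins 54 mm behind the grasp point. The pads swing forward as they close: fully open they stand 13 mm farther back than shut.
Start: joints at [-1.288, 0.286, 1.577, -0, 1.279, -0.15], TCP at [0.283, -0.613, 0.25] pointing down, gripper open.
Joint ranges: [-2.77, 2.77], [-0.9, 2.22], [0.21, 2.48], [-1.53, 4.67], [0.24, 2.81], [-2.84, 2.84]. Speed limits (rad/s): [2.79, 2.79, 3.14, 3.14, 3.14, 3.14].

### API

Orientations are given as a unit quaternion [x, y, z, w].
In Python, from station import env gives the robot as it stands. The module is installed in compiled form; this text tells all that it offers.
- The arm moves only by the tool arm_command, never from a script. Its argument "increments" is a list of rows, each an object with "xyz": the shift along the tool's x, y, z in m, a list of three; "angular": the turn, a rotation vector about the tool's x, y, z in rad, a list of three; "hand": the closure, from -1 (fully open) to 1 (shut). A call has 1 to 20 rows; each row shifts and turns the pose as measured when the row begins, along the tool's axes as they then stand; what a row does not reach is not made up. A row lasts 1/12 s, in which the tool goes at most 41.7 mm and 7.16 degrees, less where a joint would pass 70% of its speed; a pose out of reach is approached as far as the arm can. A call is refused whole if a number of a shift passes 0.0417 or a number of a turn 0.125, either way. A call with a gripper value outside its range is refused whole. The fingers move at their own pace and stop on an object; the grip force is fixed at half the most. Time passes only in rows, so rows that do not move let the fingers close. It gives the time, the measured TCP pose, the force and the opening at its end, in the units of the state.
- env.get_state(): the state, without advancing time (a new reading comes with each control period).
- env.read_camera(name): name is "scene" or "top" or "wrist"; returns a dict with "img" (420x560x3 uint8, red, green, blue), "intrinsics" (3x3 intrinsics, pixels), "pose" (4x4, takes a point from camera to world coordinates). Camera axes: x right, y up, looking along -z (the intrinsics and any distortion apply to the point x, -y, -z); pixel columns grow to the right and rows downward; lengths in m; the calibration is good to about 2 mm. A picture is of the moment at which its call begins. There is no depth.
- env.close_job(): hands the job in, once; it reports no verdict.
The state is a dict: "clock": time; "qpos": joint angles; "dq": joint speeds; "joint_torque": joint torques, N m; "ee_pos": TCP position; "tool_rot": TCP orientation; "force": force on the tool from outside, world axes, zero at the start; "wrist_torque": the same for the moment, N m; "grip_width": finger opening in m.
Only numpy, scipy, OpenCV 4.12 (cv2) and the standard library are available. Lean on these libraries where they do the work, as an engineer would, in place of code of your own. Each camera call takes 0.05 s, during which the arm holds its last target. There are 200 camera calls.

## Working session

There is one attempt and no reset: what is moved stays moved. The work goes in short steps, Python scripts to look and compute and a tool call to move; the robot and the scene stay as the last step left them, time stands still between calls to the robot, and variables do not carry over. Pictures are saved under pics/ and viewed, about 8 in all and at most 12, crops included, and the job is handed in when it is done.

Besides the shell and the picture viewer there is one more tool, called after ">>>" as a command line: name --argument value ..., lists and objects as JSON in quotes. arm_command: Moves the arm, as the interface text tells. Its arguments: {"type":"object","properties":{"increments":{"type":"array"}},"required":["increments"]}

```bash
mkdir -p pics
cat > h.py <<'E'
import numpy as np, cv2
from station import env
def snap(n,fn):
    c=env.read_camera(n); cv2.imwrite('pics/'+fn,c['img'][:,:,::-1]); np.savez('pics/'+fn+'.npz',**c); return c
def ray(c,u,v):
    K=np.array(c['intrinsics']);T=np.array(c['pose'])
    d=np.linalg.inv(K)@[u,v,1]; d=T[:3,:3]@(d*[1,-1,-1]); return T[:3,3],d
def plane(c,u,v,z):
    o,d=ray(c,u,v); return o+d*(z-o[2])/d[2]
def proj(c,p):
    K=np.array(c['intrinsics']);T=np.array(c['pose'])
    q=T[:3,:3].T@(np.array(p)-T[:3,3]); q=K@(q*[1,-1,-1]); return q[:2]/q[2]
E
python3 - <<'E'
from h import *
a=snap('scene','s0.png');b=snap('top','t0.png')
print(a['intrinsics'],a['pose'],b['intrinsics'],b['pose'],env.get_state(), a.keys())
E
```

```text
[[429.53194872   0.         274.96817388]
 [  0.         429.53194872 216.23185695]
 [  0.           0.           1.        ]] [[ 0.5991714   0.46639819 -0.65074293 -0.3752892 ]
 [-0.80036562  0.3694527  -0.4721436  -0.67343425]
 [ 0.02021181  0.80372721  0.59465457  0.94155562]
 [ 0.          0.          0.          1.        ]] [[456.18469246   0.         281.29202426]
 [  0.         456.18469246 204.76810019]
 [  0.           0.           1.        ]] [[ 0.01377254  0.99196399 -0.12576865  0.38871645]
 [-0.99988047  0.01277895 -0.00870361 -0.02702578]
 [-0.00702647  0.12587349  0.99202142  1.33700699]
 [ 0.          0.          0.          1.        ]] {'clock': 0.1, 'qpos': array([-1.28802521e+00,  2.87119810e-01,  1.57802613e+00,  8.39839800e-06,
        1.27858511e+00, -1.49976432e-01]), 'dq': array([-0.00060539, -0.00125664, -0.00340171,  0.00117391, -0.00160904,
        0.00023365]), 'joint_torque': array([ 6.97226569e-04, -4.07297945e+01, -2.93700063e+01, -1.42753374e-04,
        3.44039167e-03,  6.07063754e-06]), 'ee_pos': array([ 0.28296102, -0.61222492,  0.24905937]), 'tool_rot': array([ 9.76682083e-01,  2.14688063e-01, -6.69286031e-05, -1.06710704e-03]), 'force': array([ 0.26607451, -0.28362668, -0.12320292]), 'wrist_torque': array([ 0.01116221, -0.00247444,  0.04104096]), 'grip_width': 0.08557637950638142} dict_keys(['img', 'intrinsics', 'pose'])
```

View pics/s0.png

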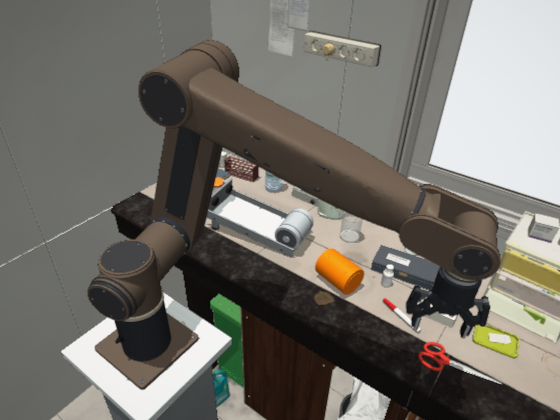

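View pics/t0.png

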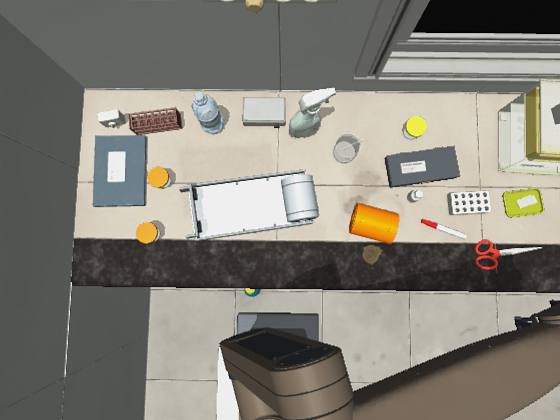

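The polished steel cylinder at top px (300,198), lying on the ramp, is the mill jar. The orange cylinder at (374,223), off the ramp, is the look-alike. The cups are at (158,177) and (147,232), and the vial is at (416,195). Next is an enlarged crop to confirm and to measure the ramp.

Run:
```python
import cv2
i=cv2.imread('pics/t0.png')[160:250,175:330]
cv2.imwrite('pics/t0c.png',cv2.resize(i,None,fx=5,fy=5,interpolation=cv2.INTER_CUBIC))
```

```text
(no output)
```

View pics/t0c.png

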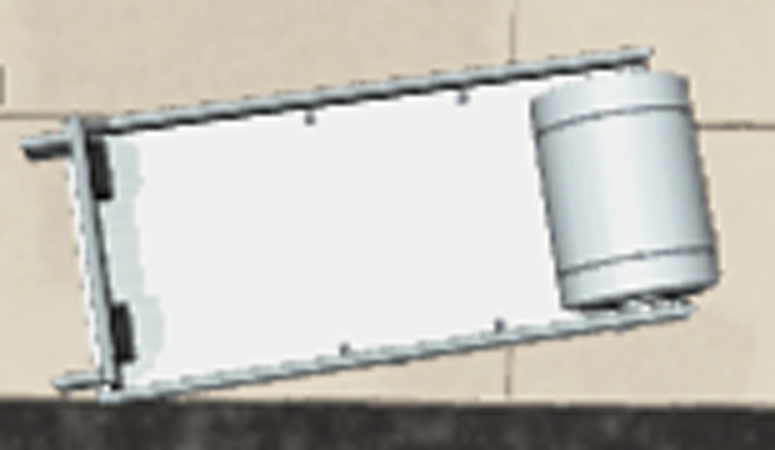

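Run:
```python
from h import *
c=dict(np.load('pics/t0.png.npz'))
P=lambda x,y,z: plane(c,175+x/5-.4,160+y/5-.4,z)
def sh(n,*a): r=P(*a); print(n,r.round(4)); return r
A=sh('farR',650,52,.039);B=sh('nearR',690,310,.039)
C=sh('plL',75,120,.128);D=sh('plR',105,395,.128)
E=sh('b1',107,170,.098);F=sh('b2',129,332,.098)
J=sh('jar',626,190,.0633)
l=[sh('j',x,y,.0633) for x,y in [(532,95),(690,72),(718,285),(565,308)]]
print('bumper sep',np.linalg.norm(E-F),'guide sep',np.linalg.norm(A-B))
S=(E+F)/2; d=S-J; print('yaw jar->stop',np.degrees(np.arctan2(d[1],d[0])),np.linalg.norm(d[:2]),'expect',(.235+.045)*np.cos(np.radians(8)))
for p,q in [(A,B),(C,D),(E,F),(l[0],l[3]),(l[1],l[2])]:
  v=p-q; print('across+90',np.degrees(np.arctan2(v[1],v[0]))+90)
g=P(140,127,.083)-P(650,52,.039); print('guide yaw',np.degrees(np.arctan2(g[1],g[0])))
g=P(105,397,.085)-P(690,310,.039); print('guide yaw',np.degrees(np.arctan2(g[1],g[0])))
for n,u,v,z in [('cupa',158,177,.064),('cupb',147,232,.064),('vial',416,193,.075),('orange1',350,208,.045),('orange2',396,240,.045),('or3',399,212,.045),('o4',352,236,.045)]: print(n,plane(c,u,v,z).round(3))
s=env.get_state()
from scipy.spatial.transform import Rotation as R
print(R.from_quat(s['tool_rot']).as_matrix().round(3))
```

```text
farR [ 0.6556 -0.0817  0.039 ]
nearR [ 0.506  -0.1056  0.039 ]
plL [0.5962 0.2311 0.128 ]
plR [0.4487 0.2094 0.128 ]
b1 [0.5737 0.2188 0.098 ]
b2 [0.4846 0.2035 0.098 ]
jar [ 0.5712 -0.0677  0.0633]
j [ 0.625  -0.014   0.0633]
j [ 0.6393 -0.1035  0.0633]
j [ 0.5181 -0.1198  0.0633]
j [ 0.504  -0.0342  0.0633]
bumper sep 0.09040471283897593 guide sep 0.1514866174064888
yaw jar->stop 98.57482458648708 0.2820454235085025 expect 0.2772750592476397
across+90 99.08478657422967
across+90 98.36835567434011
across+90 99.76911271726571
across+90 99.46741371304805
across+90 97.66460757721241
guide yaw 100.91494716987845
guide yaw 99.87166129903724
cupa [0.625 0.335 0.064]
cupb [0.468 0.359 0.064]
vial [ 0.587 -0.392  0.075]
orange1 [ 0.546 -0.212  0.045]
orange2 [ 0.456 -0.341  0.045]
or3 [ 0.536 -0.351  0.045]
o4 [ 0.466 -0.217  0.045]
[[ 0.908  0.419 -0.001]
 [ 0.419 -0.908  0.002]
 [ 0.    -0.002 -1.   ]]
```

The crop shows the jar at the right with the two black bumpers at the left, at (107,170) and (129,332) in crop pixels. Sizes agree: bumper spacing measures 90.4 mm against 90 given, and jar to stop 282 mm against 277. The ramp yaw is about 99°. I'll plan the approach to the jar's low side, with the tool square to the deck, its x axis up the slope and the jaws across.

```bash
cat >> h.py <<'E'
from scipy.spatial.transform import Rotation as R
YAW=np.radians(99.2); SL=np.radians(8)
ux=np.array([np.cos(YAW)*np.cos(SL),np.sin(YAW)*np.cos(SL),np.sin(SL)])
n=np.array([-np.sin(SL)*np.cos(YAW),-np.sin(SL)*np.sin(YAW),np.cos(SL)])
uz=-n; uy=np.cross(uz,ux); RD=R.from_matrix(np.c_[ux,uy,uz])
SEAT=np.array([.5355,.165,.096])
def W(s,t,h): return SEAT+s*ux+t*(-uy)+h*n
def rep():
    s=env.get_state(); d=s['ee_pos']-SEAT
    R0=R.from_quat(s['tool_rot'])
    print('t',round(s['clock'],2),'s,t,h',np.round([d@ux,-d@uy,d@n],4),'rotvec to RD (tool)',(R0.inv()*RD).as_rotvec().round(3),'F',(RD.inv().apply(s['force'])).round(2),'w',round(s['grip_width'],4)); return s,R0
def plan(s,t,h,N):
    st,R0=rep(); d=W(s,t,h)-st['ee_pos']; w=(R0.inv()*RD).as_rotvec()
    print('row turn',(w/N).round(3))
    for k in range(N): print((R.from_rotvec(-w*k/N)*R0.inv()).apply(d/N).round(3).tolist())
E
python3 - <<'E'
from h import *
print(W(-.325,0,.1)); plan(-.325,0,.1,16)
E
```

```text
[ 0.58918082 -0.16643538  0.14979555]
t 0.1 s,t,h [-0.6985  0.3736  0.2527] rotvec to RD (tool) [ 0.089  0.118 -1.296] F [-0.34  0.22  0.08] w 0.0856
row turn [ 0.006  0.007 -0.081]
[0.029, -0.017, 0.006]
[0.03, -0.015, 0.007]
[0.031, -0.012, 0.007]
[0.032, -0.01, 0.007]
[0.033, -0.007, 0.007]
[0.033, -0.004, 0.008]
[0.033, -0.002, 0.008]
[0.033, 0.001, 0.008]
[0.033, 0.004, 0.008]
[0.033, 0.007, 0.009]
[0.032, 0.009, 0.009]
[0.031, 0.012, 0.009]
[0.03, 0.014, 0.009]
[0.028, 0.017, 0.009]
[0.027, 0.019, 0.009]
[0.025, 0.021, 0.009]
```

>>> arm_command --increments '[{"xyz": [0.029,-0.017,0.004],"angular": [0.006,0.007,-0.081],"hand": -0.6},{"xyz": [0.03,-0.015,0.004],"angular": [0.006,0.007,-0.081],"hand": -0.6},{"xyz": [0.031,-0.012,0.004],"angular": [0.006,0.007,-0.081],"hand": -0.6},{"xyz": [0.032,-0.01,0.005],"angular": [0.006,0.007,-0.081],"hand": -0.6},{"xyz": [0.033,-0.007,0.005],"angular": [0.006,0.007,-0.081],"hand": -0.6},{"xyz": [0.033,-0.004,0.005],"angular": [0.006,0.007,-0.081],"hand": -0.6},{"xyz": [0.033,-0.002,0.006],"angular": [0.006,0.007,-0.081],"hand": -0.6},{"xyz": [0.033,0.001,0.006],"angular": [0.006,0.007,-0.081],"hand": -0.6},{"xyz": [0.033,0.004,0.006],"angular": [0.006,0.007,-0.081],"hand": -0.6},{"xyz": [0.033,0.007,0.007],"angular": [0.006,0.007,-0.081],"hand": -0.6},{"xyz": [0.032,0.009,0.007],"angular": [0.006,0.007,-0.081],"hand": -0.6},{"xyz": [0.031,0.012,0.008],"angular": [0.006,0.007,-0.081],"hand": -0.6},{"xyz": [0.03,0.014,0.008],"angular": [0.006,0.007,-0.081],"hand": -0.6},{"xyz": [0.028,0.017,0.008],"angular": [0.006,0.007,-0.081],"hand": -0.6}]'

```text
clock: 1.27
ee_pos: [0.5443, -0.204, 0.1814]
tool_rot: [0.691, 0.719, 0.039, -0.056]
force: [0.8, -0.4, 0.5]
grip_width: 0.0682
```

Run:
```python
from h import *
plan(-.325,0,.1,8)
```

```text
t 1.27 s,t,h [-0.3503  0.0503  0.1355] rotvec to RD (tool) [-0.005  0.004 -0.122] F [-0.4   0.7  -0.55] w 0.0682
row turn [-0.001  0.    -0.015]
[0.004, 0.006, 0.004]
[0.004, 0.006, 0.004]
[0.004, 0.006, 0.004]
[0.004, 0.006, 0.004]
[0.004, 0.006, 0.004]
[0.003, 0.006, 0.004]
[0.003, 0.006, 0.004]
[0.003, 0.006, 0.004]
```

>>> arm_command --increments '[{"xyz": [0.006,0.012,0.007],"angular": [-0.001,0,-0.03],"hand": -0.6},{"xyz": [0.006,0.012,0.007],"angular": [-0.001,0,-0.03],"hand": -0.6},{"xyz": [0.006,0.012,0.007],"angular": [-0.001,0,-0.03],"hand": -0.6},{"xyz": [0.006,0.012,0.007],"angular": [-0.001,0,-0.03],"hand": -0.6},{"xyz": [0,0,0.005],"angular": [0,0,0],"hand": -0.6}]'

```text
clock: 1.68
ee_pos: [0.5931, -0.1642, 0.1471]
tool_rot: [0.641, 0.764, 0.044, -0.054]
force: [0.1, -0.1, 0.0]
grip_width: 0.0685
```

Run:
```python
from h import *
rep(); c=snap('wrist','w1.png'); print(c['pose'])
s=env.get_state(); print(RD.inv().apply(np.array(c['pose'])[:3,3]-s['ee_pos']))
for p in [(-.235-.045,.06,0),(-.235-.045,-.06,0),(-.235,.06,.045),(-.235,-.06,.045),(-.235,0,.045)]: print(p,proj(c,W(*p)).round(1))
c=snap('top','t1.png')
```

```text
t 1.68 s,t,h [-0.3238 -0.0042  0.0971] rotvec to RD (tool) [-0.004  0.001  0.014] F [-0.12  0.12 -0.04] w 0.0685
[[ 0.9845505  -0.17352945 -0.02340588  0.58429038]
 [ 0.17509076  0.97422413  0.14223419 -0.11074925]
 [-0.00187925 -0.1441349   0.98955626  0.27914754]
 [ 0.          0.          0.          1.        ]]
[ 0.07222876  0.00135349 -0.12460063]
(-0.27999999999999997, 0.06, 0) [172.9 148.6]
(-0.27999999999999997, -0.06, 0) [376.5 151.8]
(-0.235, 0.06, 0.045) [137.2  58.4]
(-0.235, -0.06, 0.045) [410.2  62.7]
(-0.235, 0, 0.045) [273.7  60.5]
```

View pics/w1.png

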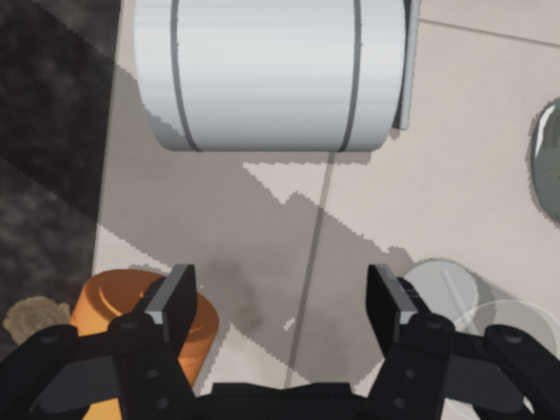

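The wrist picture shows the steel jar lying straight across, its low edge at row 151 (predicted 150) and sides at columns 137–405 (predicted 137–410). So the pose model holds to about 2 mm. The orange look-alike's top is at (145,270), clear behind the left finger. I'll descend behind the jar.

>>> arm_command --increments '[{"xyz": [0.008,-0.002,0.006],"angular": [0,0,0.007],"hand": -0.6},{"xyz": [0.008,-0.002,0.008],"angular": [0,0,0.007],"hand": -0.6},{"xyz": [0.003,-0.001,0.016],"angular": [-0.003,0,0],"hand": -0.6},{"xyz": [0,0,0.018],"angular": [0,0,0],"hand": -0.6},{"xyz": [0,0,0.018],"angular": [0,0,0],"hand": -0.6},{"xyz": [0,0,0.014],"angular": [0,0,0],"hand": -0.6},{"xyz": [0,0,0.008],"angular": [0,0,0],"hand": -0.6},{"xyz": [0,0,0.003],"angular": [0,0,0],"hand": -0.6}]'

```text
clock: 2.45
ee_pos: [0.5763, -0.1355, 0.0565]
tool_rot: [0.652, 0.755, 0.044, -0.052]
force: [0.3, 0.0, -0.1]
grip_width: 0.0687
```

Run:
```python
from h import *
rep(); c=snap('wrist','w2.png');
```

```text
t 2.45 s,t,h [-0.3057  0.0078  0.0031] rotvec to RD (tool) [-0.     0.004 -0.015] F [-0.04  0.33  0.05] w 0.0687
```

View pics/w2.png

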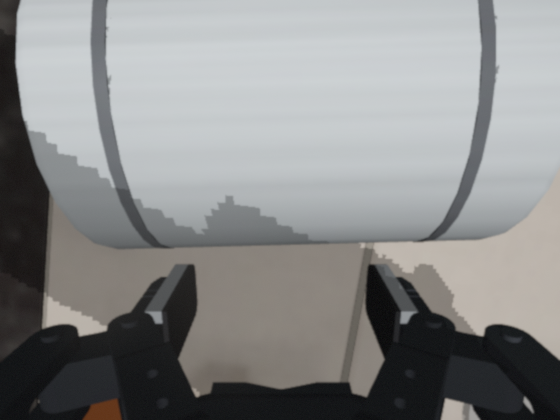

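Fingers stand about 15 mm short of the jar, with the edge at rows 247 to 240. The tool needs +y by about 6 mm and a −0.015 rad turn. I'll correct that and close slowly to contact.

>>> arm_command --increments '[{"xyz": [0.002,0.003,0],"angular": [0,0,-0.008],"hand": -0.6},{"xyz": [0.002,0.003,0],"angular": [0,0,-0.007],"hand": -0.6},{"xyz": [0.003,0.001,0],"angular": [0,0.002,0],"hand": -0.6},{"xyz": [0.003,0,0],"angular": [0,0.002,0],"hand": -0.6},{"xyz": [0.003,0,0],"angular": [0,0,0],"hand": -0.6},{"xyz": [0.003,0,0],"angular": [0,0,0],"hand": -0.6},{"xyz": [0.003,0,0],"angular": [0,0,0],"hand": -0.6}]'

```text
clock: 3.08
ee_pos: [0.5836, -0.1169, 0.0642]
tool_rot: [0.646, 0.761, 0.046, -0.049]
force: [-0.3, -2.7, 0.9]
grip_width: 0.0682
```

Run:
```python
from h import *
rep()
```

```text
t 3.08 s,t,h [-0.2876 -0.0025  0.0083] rotvec to RD (tool) [0.007 0.006 0.003] F [-2.45 -0.68 -1.26] w 0.0682
```

>>> arm_command --increments '[{"xyz": [0.003,-0.001,0.002],"angular": [0.003,0.003,0],"hand": -0.6},{"xyz": [0.004,-0.001,0.002],"angular": [0.003,0.003,0.002],"hand": -0.6},{"xyz": [0.005,0,0.002],"angular": [0,0,0],"hand": -0.6},{"xyz": [0.005,0,0.001],"angular": [0,0,0],"hand": -0.6},{"xyz": [0.005,0,0.001],"angular": [0,0,0],"hand": -0.6},{"xyz": [0.005,0,0.001],"angular": [0,0,0],"hand": -0.6}]'

```text
clock: 3.58
ee_pos: [0.5779, -0.089, 0.0602]
tool_rot: [0.646, 0.76, 0.045, -0.05]
force: [0.5, -1.6, -0.2]
grip_width: 0.0684
```

Run:
```python
from h import *
rep(); snap('wrist','w3.png'); c=snap('top','t3.png')
for s in (-.27,-.24,-.2): print(s,proj(c,W(s,0,0)).round(1))
```

```text
t 3.58 s,t,h [-0.26   -0.0013  0.0004] rotvec to RD (tool) [0.003 0.004 0.001] F [-1.7   0.19 -0.06] w 0.0684
-0.27 [310.8 195.5]
-0.24 [300.5 196.9]
-0.2 [286.6 198.6]
```

View pics/w3.png

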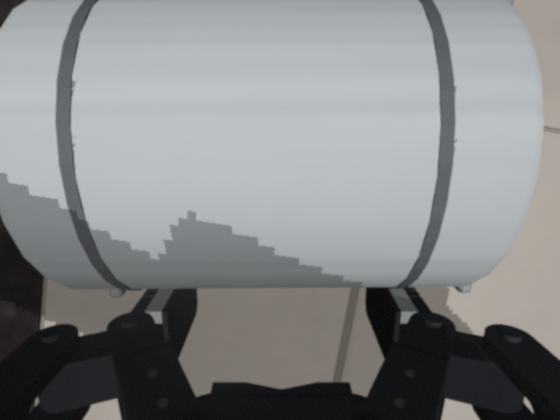

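Both fingers bear evenly on the jar, its edge at row 288 is level, and it has moved about 28 mm. I'll continue at about 70 mm/s.

>>> arm_command --increments '[{"xyz": [0.005,0,0],"angular": [0,0.001,0],"hand": -0.6},{"xyz": [0.006,0,0],"angular": [0,0.001,0],"hand": -0.6},{"xyz": [0.006,0,0],"angular": [0,0,0],"hand": -0.6},{"xyz": [0.006,0,0],"angular": [0,0,0],"hand": -0.6},{"xyz": [0.006,0,0],"angular": [0,0,0],"hand": -0.6},{"xyz": [0.006,0,0],"angular": [0,0,0],"hand": -0.6},{"xyz": [0.006,0,0],"angular": [0,0,0],"hand": -0.6},{"xyz": [0.006,0,0],"angular": [0,0,0],"hand": -0.6}]'

```text
clock: 4.35
ee_pos: [0.5696, -0.0387, 0.0672]
tool_rot: [0.646, 0.76, 0.046, -0.051]
force: [-0.1, -1.3, 0.8]
grip_width: 0.0684
```

Run:
```python
from h import *
rep()
```

```text
t 4.35 s,t,h [-2.085e-01 -1.100e-03  2.000e-04] rotvec to RD (tool) [0.003 0.002 0.001] F [-1.16 -0.33 -0.99] w 0.0684
```

>>> arm_command --increments '[{"xyz": [0.006,0,0],"angular": [0,0.001,0],"hand": -0.6},{"xyz": [0.006,0,0],"angular": [0,0.001,0],"hand": -0.6},{"xyz": [0.006,0,0],"angular": [0,0,0],"hand": -0.6},{"xyz": [0.006,0,0],"angular": [0,0,0],"hand": -0.6},{"xyz": [0.006,0,0],"angular": [0,0,0],"hand": -0.6},{"xyz": [0.006,0,0],"angular": [0,0,0],"hand": -0.6},{"xyz": [0.006,0,0],"angular": [0,0,0],"hand": -0.6},{"xyz": [0.006,0,0],"angular": [0,0,0],"hand": -0.6},{"xyz": [0.006,0,0],"angular": [0,0,0],"hand": -0.6},{"xyz": [0.006,0,0],"angular": [0,0,0],"hand": -0.6},{"xyz": [0.006,0,0],"angular": [0,0,0],"hand": -0.6},{"xyz": [0.006,0,0],"angular": [0,0,0],"hand": -0.6},{"xyz": [0.006,0,0],"angular": [0,0,0],"hand": -0.6},{"xyz": [0.006,0,0],"angular": [0,0,0],"hand": -0.6}]'

```text
clock: 5.52
ee_pos: [0.5542, 0.0528, 0.0801]
tool_rot: [0.646, 0.76, 0.046, -0.053]
force: [0.2, -2.9, 0.9]
grip_width: 0.0683
```

Run:
```python
from h import *
rep(); snap('top','t4.png'); a=cv2.imread('pics/t4.png')[150:250,140:340]; b=snap('wrist','w4.png')['img'][:,:,::-1]
a=cv2.resize(a,(560,280),interpolation=cv2.INTER_CUBIC); cv2.imwrite('pics/m4.png',np.vstack([a,cv2.resize(b,(560,420))[::1][:300]]))
```

```text
t 5.52 s,t,h [-1.148e-01 -6.000e-04  1.000e-04] rotvec to RD (tool) [ 0.002 -0.001  0.001] F [-2.76 -0.29 -1.25] w 0.0683
```

View pics/m4.png

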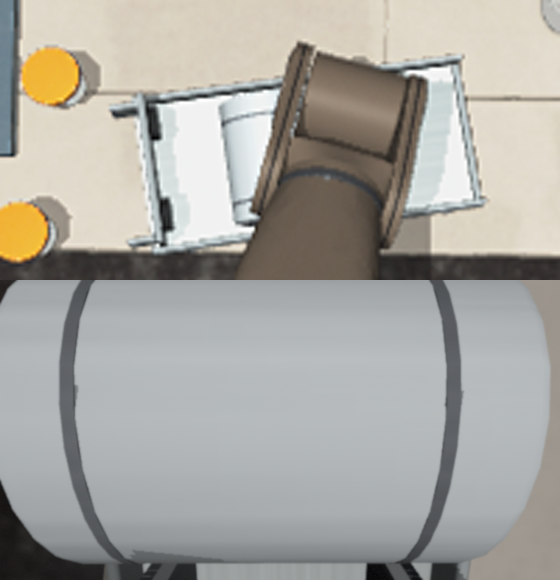

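The jar is square and rolling, with its leading edge at about (235,160) in the crop and the bumpers at about (157,120–215). I'll go on more slowly.

>>> arm_command --increments '[{"xyz": [0.006,0,0],"angular": [0,0,0],"hand": -0.6},{"xyz": [0.006,0,0],"angular": [0,0,0],"hand": -0.6},{"xyz": [0.006,0,0],"angular": [0,0,0],"hand": -0.6},{"xyz": [0.005,0,0],"angular": [0,0,0],"hand": -0.6},{"xyz": [0.005,0,0],"angular": [0,0,0],"hand": -0.6},{"xyz": [0.004,0,0],"angular": [0,0,0],"hand": -0.6},{"xyz": [0.003,0,0],"angular": [0,0,0],"hand": -0.6},{"xyz": [0.003,0,0],"angular": [0,0,0],"hand": -0.6},{"xyz": [0.003,0,0],"angular": [0,0,0],"hand": -0.6}]'

```text
clock: 6.37
ee_pos: [0.5468, 0.0967, 0.0861]
tool_rot: [0.646, 0.76, 0.046, -0.053]
force: [-0.4, -1.9, 0.7]
grip_width: 0.0686
```

Run:
```python
from h import *
rep()
```

```text
t 6.37 s,t,h [-0.0699 -0.0002 -0.0001] rotvec to RD (tool) [ 0.002 -0.     0.001] F [-1.7  -0.67 -0.98] w 0.0686
```

>>> arm_command --increments '[{"xyz": [0.002,0,0],"angular": [0,0,0],"hand": -0.6},{"xyz": [0.002,0,0],"angular": [0,0,0],"hand": -0.6},{"xyz": [0.002,0,0],"angular": [0,0,0],"hand": -0.6},{"xyz": [0.002,0,0],"angular": [0,0,0],"hand": -0.6},{"xyz": [0.002,0,0],"angular": [0,0,0],"hand": -0.6}]'

```text
clock: 6.78
ee_pos: [0.5451, 0.1074, 0.0877]
tool_rot: [0.646, 0.76, 0.046, -0.052]
force: [0.5, -1.2, 0.7]
grip_width: 0.0682
```

Run:
```python
from h import *
rep()
```

```text
t 6.78 s,t,h [-0.059  -0.0002 -0.0001] rotvec to RD (tool) [0.002 0.    0.001] F [-1.12  0.29 -0.88] w 0.0682
```

>>> arm_command --increments '[{"xyz": [0.002,0,0],"angular": [0,0,0],"hand": -0.6},{"xyz": [0.002,0,0],"angular": [0,0,0],"hand": -0.6},{"xyz": [0.002,0,0],"angular": [0,0,0],"hand": -0.6}]'

```text
clock: 7.03
ee_pos: [0.5455, 0.1098, 0.0883]
tool_rot: [0.644, 0.762, 0.043, -0.047]
force: [1.8, -8.6, -0.2]
grip_width: 0.0683
```

Run:
```python
from h import *
rep(); snap('wrist','w5.png');snap('top','t5.png'); a=cv2.imread('pics/t5.png')[150:250,140:340]; b=cv2.imread('pics/w5.png')
a=cv2.resize(a,(560,280),interpolation=cv2.INTER_CUBIC); cv2.imwrite('pics/m5.png',np.vstack([a,b[:310]]))
```

```text
t 7.03 s,t,h [-0.0566 -0.001   0.0002] rotvec to RD (tool) [0.004 0.011 0.007] F [-8.7   0.43 -1.07] w 0.0683
```

View pics/m5.png

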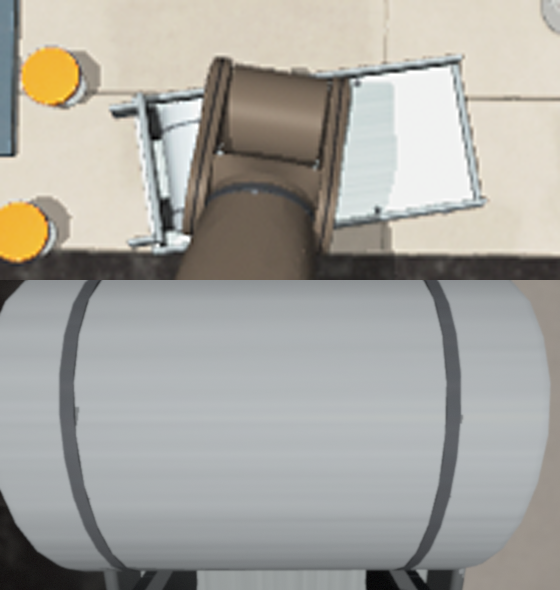

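Force has jumped to 8.7 N and the jar's leading edge meets both bumpers at about (157,120) and (167,212) in the crop. I'll press a little more to make sure it is seated squarely, and end on a push row so the force is held.

>>> arm_command --increments '[{"xyz": [0.003,0,0],"angular": [0.002,0.004,0.003],"hand": -0.6},{"xyz": [0.003,0,0],"angular": [0.002,0.004,0.003],"hand": -0.6},{"xyz": [0.003,0,0],"angular": [0,0.003,0],"hand": -0.6},{"xyz": [0.002,0,0],"angular": [0,0,0],"hand": -0.6}]'

```text
clock: 7.47
ee_pos: [0.5458, 0.1099, 0.0883]
tool_rot: [0.642, 0.764, 0.037, -0.043]
force: [0.7, -6.6, 0.6]
grip_width: 0.0682
```

Run:
```python
from h import *
rep(); c=snap('scene','s6.png'); rep(); print(proj(c,W(0,0,0)))
a=c['img'][150:270,180:340,::-1]; cv2.imwrite('pics/s6c.png',cv2.resize(a,None,fx=5,fy=5,interpolation=cv2.INTER_CUBIC))
```

```text
t 7.47 s,t,h [-0.0565 -0.0013  0.0002] rotvec to RD (tool) [0.001 0.026 0.013] F [-6.52 -0.41 -1.5 ] w 0.0682
t 7.52 s,t,h [-0.0565 -0.0014  0.0002] rotvec to RD (tool) [0.001 0.026 0.013] F [-8.78 -1.18 -0.21] w 0.0685
[233.94786977 200.40377775]
```

View pics/s6c.png

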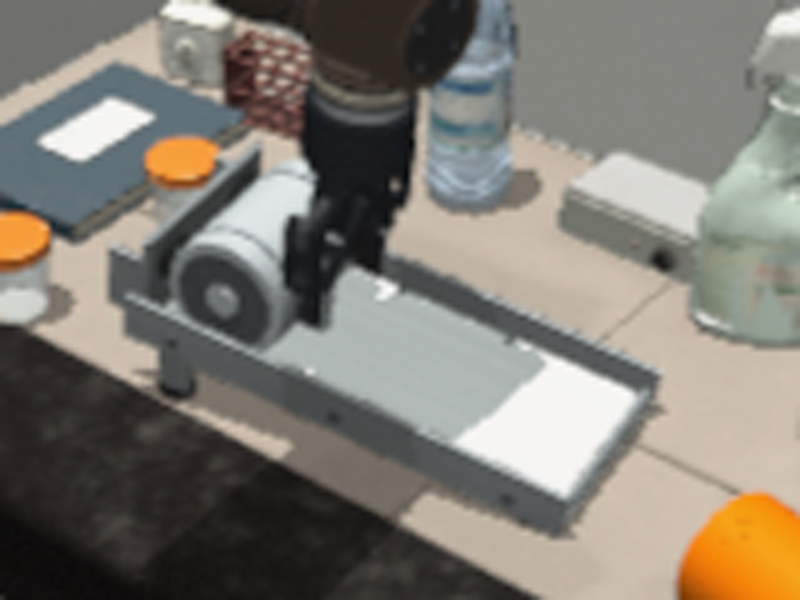

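The scene crop shows the jar on the deck between the guides, up against the stop plate, with its end face at (222,290) and the fingers on its low side. The position did not change under more push, and about 8 N is held. I'm handing in.

Run:
```python
from h import *
rep(); print(env.close_job()); rep()
```

```text
t 7.52 s,t,h [-0.0565 -0.0014  0.0002] rotvec to RD (tool) [0.001 0.026 0.013] F [-8.78 -1.18 -0.21] w 0.0685
the job is handed in; nothing more can be done
None
the job is handed in; nothing more can be done
```

The mill jar is at the stop at the high end of the ramp, and the job is handed in at 7.5 s of the 32 s allowed. I rolled it up at about 70 mm/s with both fingers spread across its low side, slowing to about 25 mm/s for the last centimetre, until it met the bumpers.

- **Seated:** the push force rose from about 1–2 N to about 8.7 N, and further push did not move the fingers forward. They ended 56.5 mm behind the seat I had worked out from the camera images. That fits the 45 mm jar radius plus about 11 mm of finger half-width.
- **Squareness:** the tool ended 0.013 rad off the ramp's direction about its own z axis, and the last pictures showed the jar straight against both bumpers. I did not measure the jar's own angle at the end, because the arm hid most of it.
- **Held:** the fingers were still pressing with 6.5–8.8 N up the slope at hand-in.
- **Other objects:** nothing touched the cups, the bottle or the orange look-alike by plan. The late pictures showed both cups and the look-alike standing. I did not re-measure their positions, and the bottle was outside those crops.

One check was slightly off: while pressing on the stop, the tool tilted about 0.026 rad about its y axis. The height of the fingers stayed right.

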